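Find the unfilled power module and reject it

TASK

One of the three look-alike power modules on the black mat was never filled with resin: seen from below it is an empty cup, while the other two are filled flush. Turn modules over until you find it, then put it in the metal reject tray, lying flat on its heat-sink fins with the empty cup facing up. Keep the two filled modules on the mat, either way up or on a side, and leave the other things on the bench where they are.

Things in the scene. Friction and masses are not known exactly. Their poses are not given: they have to be found in the camera images.
- mat: thick black rubber mat, 310 mm (its x, leading away from the robot) by 130 mm (its y), 9 mm thick, fixed to the bench. Origin: centre of its underside, z up. Three modules lie on it at the start in a row along its x, top up, each within about 10 mm of one of the spots below and turned up to 0.12 rad from the mat's axes. The modules' own poses are not reported.
- spot_1 (a point): point on the mat's top face, 108 mm from its middle toward the mat's -x (the end nearer the robot): where the middle of one module's underside lies at the start. A module is a square grey plastic block, 64 x 64 mm and 44 mm high, 0.16 to 0.29 kg, with flat-topped aluminium heat-sink fins on top (5 mm of the height); its sides are flat and it stands by itself on any of them.
- spot_2 (a point): the same for the middle module, at the centre of the mat's top face. Seen from above and from the sides the modules are alike. Two have the underside filled flush with the case; the third has an empty square cup there, 52 x 52 mm and about 30 mm deep, inside a 6 mm rim. Any spot may hold the empty one.
- spot_3 (a point): the same for the third module, 108 mm from the middle toward the mat's +x (farthest from the robot)
- tray: reject tray: an open, low tray of bare steel, 170 mm (its x) by 160 mm (its y) outside, walls 3 mm thick and 22 mm high, fixed to the bench, empty at the start. Origin: centre of its underside; its inner floor is 3 mm above that. Keep arm and hand clear of the fixed magnifier lamp behind it: a round head 135 mm across hangs about 0.17 to 0.25 m over the bench near x 0.60, y -0.08, its arms reach to y -0.45.
- side_cutter: blue-handled side cutter lying flat, 46 x 118 x 12 mm, between mat and tray; bystander. Origin: centre of its underside
- solder_spool: solder spool standing on its flange, 60 mm across, 44 mm high, right of the tray; bystander. Origin: centre of its underside
- multimeter: pocket multimeter on its back, 128 x 66 x 34 mm, right of the mat; bystander. Origin: centre of its underside

How it is judged:
By the outcome, as a careful person would: the job done as asked, in the order asked, and still so for the second after the job is handed in, with the robot touching nothing.
It also fails if it takes over 72 s, if anything falls off the work surface, if the arm or the gripper's body presses on something with over 40 N, if the wrist force passes 120 N, or if a joint passes its speed limit or range.

ROBOT

A 7-joint arm with a two-finger parallel gripper is mounted at the origin on a cart in front of the work surface, level with it; the furniture and walls round the work are solid. World frame = base frame: x ahead of the robot, y to its left, z up, the work surface at z = 0. Lengths are in m, angles in degrees, forces in N, time in s.
With the tool pointing down it reaches from about 0.35 to 0.775 m from the base axis. Payload 3.1 kg.
Tool frame: the origin (TCP) lies on the centre line of the jaws, within the pads' length; the fingertips stand 17 mm ahead of it and the grasp point (between the pads) lies 2 mm behind it (robot.tip_reach is the distance from the TCP to the fingertips, in m); z points along the fingers, y is the line along which they close (so a half turn about z gives the same grasp; the last joint's range is limited). The gripper opens to 85 mm and grips with 20 to 120 N. Pads are 22 mm wide; open, the fingers measure 114 mm over their backs; the gripper's body (76 mm by 85 mm) begins 54 mm behind the grasp point. The pads swing forward as they close: fully open they stand 13 mm farther back than shut.
Start: joints at [64.532, 17.813, 0.802, 86.603, -0.252, 75.585, -1.558], TCP at [0.216, -0.506, 0.248] pointing down, gripper open.
Joint ranges: [-154.91, 154.91], [-16.99, 109.72], [-72.82, 74.43], [7.12, 147.25], [-82.49, 262.49], [11.32, 116.49], [-174.64, 174.64]. Speed limits (degrees/s): [159.86, 159.86, 180, 180, 180, 180, 180].

INTERFACE

Orientations are given as [roll, pitch, yaw] about the fixed x, y, z axes, in that order (R = Rz(yaw) Ry(pitch) Rx(roll)).
In Python, from station import robot, fingers, vision, workorder, recognise gives the robot as it stands. Calls block until the motion is done:
- robot.move_to(position, orientation): joint-space move of the TCP to a pose.
- robot.line_to(position, orientation=None, velocity=0.15, f_stop=None): straight line of the TCP; orientation=None keeps the orientation; velocity is the mean speed in m/s. With f_stop (N) it stops when the force on the tool has changed by that much, and returns True; else False.
- robot.move_j(angles): joint-space move.
- fingers.gripper_to(opening, force=None): opening from 0.0 (shut) to 1.0 (fully open); force is the grip in N (None keeps the last); returns when the fingers have stopped.
- robot.pause(seconds).
- robot.inverse_kinematics(position, orientation): joint angles nearest the present ones, or None.
- vision.grab_frame(name): name is "side" or "top"; returns the picture (384x512x3 uint8, red, green, blue); there is no depth.
- vision.calibration(name): a dict with "mtx" (3x3 intrinsics, pixels), "extrinsics" (4x4, takes a point from world to camera coordinates). Camera axes: x right, y up, looking along -z (the intrinsics and any distortion apply to the point x, -y, -z); pixel columns grow to the right and rows downward; lengths in m; the calibration is good to about 2 mm. A picture is of the moment at which its call begins. calibration takes no time and is no camera call.
A pose or a line that the arm cannot do raises robot.PlanningError and nothing moves.
- workorder.close_job(): hands the job in; it is judged then, once.
Trained networks look in the newest picture that a camera, given by its name, has taken for a name from the list of things; names that differ only in an ending like _2 or _b are one class to them, and where a whole thing is asked for, a point or a joint stands for the part that bears it (a point fixed in the world has none). Each returns a list of dicts, best first, with "p" (0 to 1); they miss things now and then, are a little off and sometimes report something else, mostly with a low value. They report only what shows in the picture. A call takes as long as a camera call.
- recognise(label, camera): "rect" ([centre column, centre row, width, height] in pixels, round what is visible of it).
Readings, each from a call of its own:
- robot.current_time_s(): time.
- robot.current_joint_positions(): joint angles.
- robot.current_dq(): joint speeds.
- robot.current_joint_torque(): joint torques, N m.
- robot.current_tool_pos(): TCP position.
- robot.current_eef_rot(): TCP orientation.
- robot.current_contact_force(): force on the tool from outside, world axes, zero at the start.
- robot.current_torque(): the same for the moment, N m.
- robot.current_finger_gap(): opening from 0.0 (shut) to 1.0 (fully open).
- robot.current_gripper_force(): force on a finger pad.
Only numpy, scipy, OpenCV 4.12 (cv2) and the standard library are available. Lean on these libraries where they do the work, as an engineer would, in place of code of your own. Each camera call takes 0.05 s, during which the arm holds its last target. There are 200 camera calls.

## Working session

There is one attempt and no reset: what is moved stays moved. The work goes in short steps, each a Python script; the robot and the scene stay as the last script left them, time stands still between calls to the robot, and variables do not carry over. Pictures are saved under pics/ and viewed, at most 10 in all, crops included, and the job is handed in when it is done.

```bash
mkdir -p pics; ls
cat > h.py <<'E'
import numpy as np, cv2
from station import robot, fingers, vision, workorder, recognise
def ray(cam,u,v):
    c=vision.calibration(cam); K=np.array(c["mtx"]);T=np.array(c["extrinsics"])
    d=np.linalg.inv(K)@[u,v,1]; d=np.array([d[0],-d[1],-d[2]])
    R=T[:3,:3]; return -R.T@T[:3,3], R.T@d
def at_z(cam,u,v,z):
    o,d=ray(cam,u,v); return o+d*(z-o[2])/d[2]
def proj(cam,p):
    c=vision.calibration(cam); K=np.array(c["mtx"]);T=np.array(c["extrinsics"])
    q=T[:3,:3]@np.array(p)+T[:3,3]; w=K@[q[0],-q[1],-q[2]]; return w[:2]/w[2]
def snap(cam,fn):
    im=vision.grab_frame(cam); cv2.imwrite('pics/'+fn,im[:,:,::-1]); return im
E
python3 - <<'E'
from h import *
for c in ("top","side"):
    snap(c,c+"0.png"); print(c,{k:np.round(v,3).tolist() if not isinstance(v,str) else v for k,v in vision.calibration(c).items()}, ray(c,256,192)[0])
    for n in ("spot_1","mat","tray","side_cutter","solder_spool","multimeter"):
        try: print(n,[(np.round(r["rect"]).tolist(),round(r["p"],2)) for r in recognise(n,c)][:4])
        except Exception as e: print(n,e)
print(robot.current_tool_pos(),robot.current_eef_rot())
E
```

```text
pics
top {'mtx': [[490.382, 0.0, 247.796], [0.0, 490.382, 192.784], [0.0, 0.0, 1.0]], 'extrinsics': [[-0.009, -1.0, -0.011, -0.027], [0.996, -0.01, 0.093, -0.512], [-0.093, -0.01, 0.996, -1.401], [0.0, 0.0, 0.0, 1.0]]} [ 0.3795094  -0.04605654  1.44235475]
spot_1 [([148.0, 201.0, 91.0, 109.0], 0.92)]
mat [([149.0, 204.0, 83.0, 111.0], 0.83)]
tray [([302.0, 214.0, 62.0, 62.0], 0.89)]
side_cutter [([226.0, 225.0, 37.0, 20.0], 0.48)]
solder_spool [([369.0, 199.0, 24.0, 27.0], 0.77), ([149.0, 202.0, 87.0, 106.0], 0.18)]
multimeter [([200.0, 152.0, 43.0, 20.0], 0.64)]
side {'mtx': [[424.908, 0.0, 256.925], [0.0, 424.908, 188.076], [0.0, 0.0, 1.0]], 'extrinsics': [[-0.999, -0.045, -0.003, 0.498], [0.016, -0.42, 0.907, -0.05], [-0.042, 0.906, 0.42, -1.234], [0.0, 0.0, 0.0, 1.0]]} [0.44576703 1.12013387 0.56595495]
spot_1 [([253.0, 256.0, 139.0, 51.0], 0.63)]
mat [([254.0, 254.0, 138.0, 56.0], 0.62), ([272.0, 176.0, 57.0, 32.0], 0.21)]
tray [([272.0, 175.0, 55.0, 27.0], 0.64)]
side_cutter [([279.0, 207.0, 13.0, 18.0], 0.63)]
solder_spool [([264.0, 151.0, 20.0, 14.0], 0.68)]
multimeter [([202.0, 214.0, 28.0, 15.0], 0.9), ([255.0, 256.0, 138.0, 53.0], 0.38)]
[ 0.2156257  -0.50599655  0.24833325] [1.79995291e+02 9.32649465e-04 2.30810351e+01]
```

Run:
```python
import cv2
a=cv2.imread('pics/top0.png')[110:310,80:400];b=cv2.imread('pics/side0.png')[100:300,120:440]
import numpy as np
cv2.imwrite('pics/v0.png',cv2.resize(np.vstack([a,b]),None,fx=1.5*1.6/1.6*1.0,fy=1.5,interpolation=cv2.INTER_CUBIC))
cv2.imwrite('pics/v1.png',cv2.resize(a[30:170,:200],None,fx=4,fy=4,interpolation=cv2.INTER_CUBIC))
```

```text
(no output)
```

View pics/v0.png

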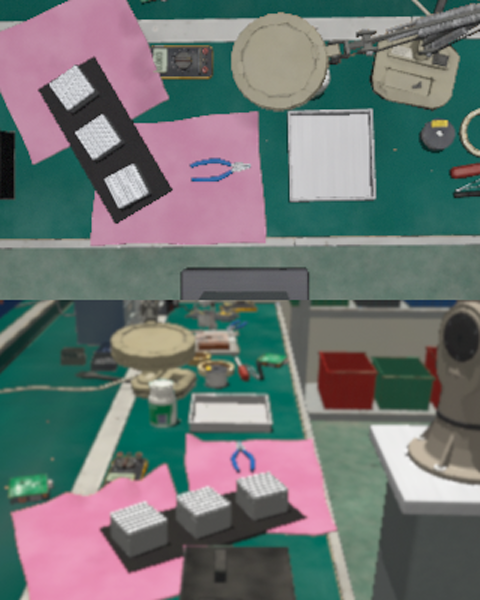

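View pics/v1.png

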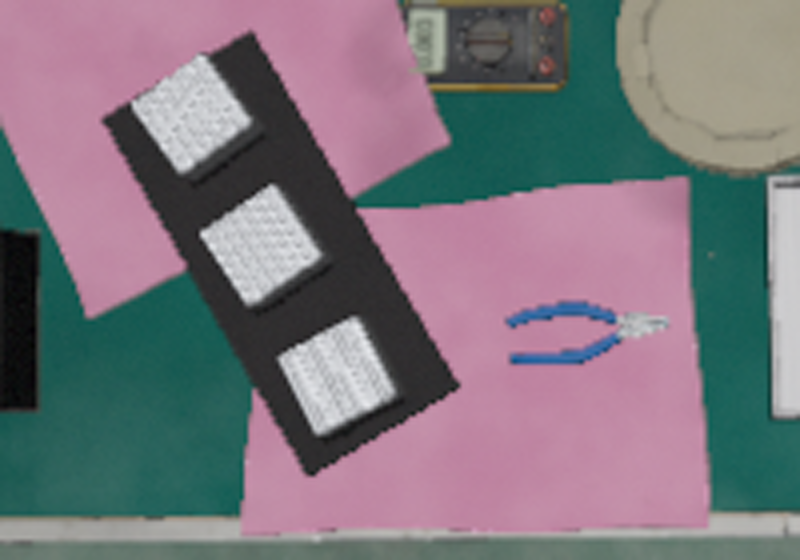

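The pictures show three finned modules in a diagonal row on the mat. In the top view their tops are centred near (128,169), (146,201) and (165,234). The cutter is near (226,222), with the tray on the right and the lamp behind it. Next I measure positions and search IK for tilted grasps.

```bash
cat >> h.py <<'E'
def Rt(yaw,tilt):
    "tool pointing down, tilted by tilt deg toward heading yaw (tool z = sin*d - cos*Z); closing axis horizontal, normal to d"
    y,t=np.radians(yaw),np.radians(tilt)
    d=np.array([np.cos(y),np.sin(y),0]);Z=np.array([0,0,1.])
    z=np.sin(t)*d-np.cos(t)*Z; yy=np.cross(Z,d); return np.c_[np.cross(yy,z),yy,z]
from scipy.spatial.transform import Rotation as Rn
def rpy(R): return Rn.from_matrix(R).as_euler('xyz',degrees=True)
def ori(yaw,tilt,flip=0):
    R=Rt(yaw,tilt)
    if flip: R=R@np.diag([-1,-1,1.])
    return rpy(R)
def ik(p,o):
    try: return robot.inverse_kinematics(list(p),list(o))
    except Exception as e: return None
E
python3 - <<'E'
from h import *
im=cv2.imread('pics/top0.png'); 
m=((im.min(2)>125)*255).astype(np.uint8); m[:150]=0;m[260:]=0;m[:,:105]=0;m[:,185:]=0
m=cv2.morphologyEx(m,cv2.MORPH_CLOSE,np.ones((5,5),np.uint8))
for c in cv2.findContours(m,0,2)[0]:
    if cv2.contourArea(c)<200: continue
    b=cv2.boxPoints(cv2.minAreaRect(c)); w=np.array([at_z("top",u,v,.053) for u,v in b])
    e=w[1]-w[0]; print("mod",w.mean(0).round(4),[round(np.linalg.norm(w[i+1]-w[i]),4) for i in (0,1)],"yaw",round(np.degrees(np.arctan2(e[1],e[0]))%90,1))
mc=np.array([[254,32],[104,120],[309,474],[459,384]])/4+[80,140]
w=np.array([at_z("top",u,v,.009) for u,v in mc]);print("mat",w.round(3).tolist(),w.mean(0), np.degrees(np.arctan2(*(w[1]-w[2])[1::-1])))
for n,r,z in(("tray",[302,214,62,62],.022),("cut",[226,222,40,16],.01)):
    print(n,[at_z("top",r[0]+i*r[2]/2,r[1]+j*r[3]/2,z).round(3).tolist() for i,j in((-1,-1),(1,1))])
from itertools import product
print("grasp/inspect")
for P in ([.36,.1],[.45,.15],[.54,.2]):
    print(P,[(y,t,f) for y in(30,210) for t in(-45,-30,0,30,45) for f in(0,1) if ik(P+[.045],ori(y,t,f)) is not None])
print("insp",[(P,y,t,f) for P in([.4,.1,.3],[.45,.15,.25],[.45,0,.3]) for y in(60,90,120) for t in(60,75,90) for f in(0,1) if ik(P,ori(y,t,f)) is not None])
print("tray")
for P in ([.40,-.18],[.43,-.2]):
  for y in range(-180,180,30):
    print(P,y,[(t,f) for t in(-45,-30,-15,0,45,60,75) for f in(0,1) if ik(P+[.05],ori(y,t,f)) is not None])
E
```

```text
mod [0.3538 0.2097 0.053 ] [np.float64(0.0589), np.float64(0.1218)] yaw 0.6
mod [0.3957 0.2063 0.053 ] [np.float64(0.063), np.float64(0.0636)] yaw 26.1
mod [0.4888 0.2611 0.053 ] [np.float64(0.0637), np.float64(0.0648)] yaw 33.6
mod [0.5802 0.2041 0.053 ] [np.float64(0.1094), np.float64(0.1098)] yaw 89.4
mod [0.54   0.3227 0.053 ] [np.float64(0.1067), np.float64(0.1927)] yaw 89.4
mat [[0.65, 0.276, 0.009], [0.585, 0.387, 0.009], [0.324, 0.233, 0.009], [0.388, 0.124, 0.009]] [0.48690487 0.25495814 0.009     ] 30.541075502834982
tray [[0.54, -0.1, 0.022], [0.359, -0.276, 0.022]]
cut [[0.452, 0.091, 0.01], [0.404, -0.026, 0.01]]
grasp/inspect
[0.36, 0.1] [(30, -45, 0), (30, -45, 1), (30, -30, 0), (30, -30, 1), (30, 0, 0), (30, 0, 1), (210, 0, 0), (210, 0, 1), (210, 30, 0), (210, 30, 1), (210, 45, 0), (210, 45, 1)]
[0.45, 0.15] [(30, -45, 0), (30, -45, 1), (30, -30, 0), (30, -30, 1), (30, 0, 0), (30, 0, 1), (30, 30, 0), (30, 30, 1), (210, -30, 0), (210, -30, 1), (210, 0, 0), (210, 0, 1), (210, 30, 0), (210, 30, 1), (210, 45, 0), (210, 45, 1)]
[0.54, 0.2] [(30, -45, 0), (30, -45, 1), (30,
[... 4559 characters left out ...]
0, 0), (60, 1), (75, 0), (75, 1)]
[0.43, -0.2] 60 [(-45, 0), (-45, 1), (-30, 0), (-30, 1), (-15, 0), (-15, 1), (0, 0), (0, 1), (45, 0), (45, 1), (60, 0), (60, 1), (75, 0), (75, 1)]
[0.43, -0.2] 90 [(-45, 0), (-45, 1), (-30, 0), (-30, 1), (-15, 0), (-15, 1), (0, 0), (0, 1), (45, 0), (45, 1), (60, 0), (60, 1), (75, 0), (75, 1)]
[0.43, -0.2] 120 [(-45, 0), (-45, 1), (-30, 0), (-30, 1), (-15, 0), (-15, 1), (0, 0), (0, 1), (45, 0), (45, 1), (60, 0), (60, 1)]
[0.43, -0.2] 150 [(-30, 0), (-30, 1), (-15, 0), (-15, 1), (0, 0), (0, 1), (45, 0), (45, 1), (60, 0), (60, 1)]<stdin>:17: UserWarning: Gimbal lock detected. Setting third angle to zero since it is not possible to uniquely determine all angles.
```

Run:
```python
from h import *
q=np.array([[132,103],[205,55],[252,124],[184,176]])/4+[80,140]
w=np.array([at_z("top",u,v,.053) for u,v in q]); r=cv2.minAreaRect(w[:,:2].astype(np.float32)*1000); print(w.mean(0),r)
M=[(.3957,.2063,26.1),(.4888,.2611,33.6),(w[:,0].mean(),w[:,1].mean(),30.5)]
for x,y,yaw in M:
  for dy in (0,180):
    for f in (0,1):
      h=yaw+dy; u=np.array([np.cos(np.radians(h)),np.sin(np.radians(h))])*.010
      Q=[ik([x+u[0],y+u[1],.036],ori(h,-30,f)),ik([x+u[0],y+u[1],.16],ori(h,-30,f))]
      Q+=[ik([.45,.12,.3],ori(90,65,f)),ik([.435,-.195,.25],ori(-90,0,f)),ik([.435,-.195,.045],ori(-90,60,f))]
      print(round(x,3),h,f,[None if a is None else np.round(a).astype(int).tolist() for a in Q])
```

```text
[0.58224626 0.30945784 0.053     ] ((582.6036987304688, 309.2633056640625), (65.34723663330078, 62.25459289550781), 35.70234298706055)
0.396 26.1 0 [[2, 53, -52, 88, 29, 88, 60], [7, 48, -62, 82, 27, 101, 59], [20, 19, 1, 108, -58, 91, -138], [42, 11, -24, 97, 4, 74, 18], [10, 46, -33, 119, 76, 87, -76]]
0.396 26.1 1 [[0, 51, -47, 88, 26, 86, -117], [6, 46, -59, 82, 25, 100, -120], [54, 25, -42, 106, -47, 79, 32], [26, 9, -4, 97, 1, 73, -159], [30, 63, -62, 118, 88, 113, 101]]
0.396 206.1 0 [[5, 14, -40, 143, 111, 13, 156], [33, -12, -56, 135, -26, 24, -68], [20, 19, 1, 108, -58, 91, -138], [42, 11, -24, 97, 4, 74, 18], [10, 46, -33, 119, 76, 87, -76]]
0.396 206.1 1 [[23, 21, -61, 143, 103, 21, -14], [-21, -8, -10, 136, 4, 22, 82], [54, 25, -42, 106, -47, 79, 32], [26, 9, -4, 97, 1, 73, -159], [30, 63, -62, 118, 88, 113, 101]]
0.489 33.6 0 [[-4, 67, -62, 66, 44, 104, 64], [-5, 58, -62, 60, 37, 113, 66], [20, 19, 1, 108, -58, 91, -138], [42, 11, -24, 97, 4, 74, 18], [10, 46, -33, 119, 76, 87, -76]]
0.489 33.6 1 [[-9, 61, -47, 66, 32, 98, -109], [-7, 56, -56, 60, 33, 111, -111], [54, 2
[... 395 characters left out ...]
73, -159], [30, 63, -62, 118, 88, 113, 101]]
0.582 30.5 0 [[-15, 76, -62, 35, 51, 116, 73], None, [20, 19, 1, 108, -58, 91, -138], [42, 11, -24, 97, 4, 74, 18], [10, 46, -33, 119, 76, 87, -76]]
0.582 30.5 1 [[-18, 72, -43, 35, 35, 111, -102], None, [54, 25, -42, 106, -47, 79, 32], [26, 9, -4, 97, 1, 73, -159], [30, 63, -62, 118, 88, 113, 101]]
0.582 210.5 0 [[-46, 29, 21, 115, -57, 13, -36], [10, 24, -50, 108, 39, 31, -121], [20, 19, 1, 108, -58, 91, -138], [42, 11, -24, 97, 4, 74, 18], [10, 46, -33, 119, 76, 87, -76]]
0.582 210.5 1 [[-5, 32, -31, 114, 63, 16, 35], [11, 25, -51, 107, 41, 31, 58], [54, 25, -42, 106, -47, 79, 32], [26, 9, -4, 97, 1, 73, -159], [30, 63, -62, 118, 88, 113, 101]]
```

```bash
cat >> h.py <<'E'
S,Z1,A=.012,.036,-20
MOD={1:(.3957,.2063,26.1),2:(.4888,.2611,33.6),3:(.5825,.3095,33)}
def hd(h): return np.array([np.cos(np.radians(h)),np.sin(np.radians(h)),0])
def gp(k):
    x,y,h=MOD[k]; return np.array([x,y,Z1])+S*hd(h), h
def log(*a): print(round(robot.current_time_s(),2),*a, np.round(robot.current_tool_pos(),3),'gap',round(robot.current_finger_gap(),3),'F',np.round(robot.current_contact_force(),1))
def pick(k,f=1):
    p,h=gp(k); o=ori(h,A,f); up=p+[0,0,.085]
    robot.move_to(up,o); robot.line_to(p,velocity=.12,f_stop=12); log('down')
    fingers.gripper_to(0.0,60); log('gripped')
    robot.line_to(up,velocity=.2); log('up')
def inspect(fn,f=1):
    robot.move_to([.45,.12,.3],ori(90,65,f)); log('insp')
    u,v=proj("side",robot.current_tool_pos()); im=vision.grab_frame("side")
    u,v=int(u),int(v); c=im[v-50:v+50,u-60:u+60,::-1]; cv2.imwrite('pics/'+fn,cv2.resize(c,None,fx=4,fy=4,interpolation=cv2.INTER_CUBIC))
def back(k,f=1):
    p,h=gp(k); o=ori(h,A,f); up=p+[0,0,.085]
    robot.move_to(up,o); robot.line_to(p-[0,0,.004],velocity=.1,f_stop=6); log('back')
    fingers.gripper_to(1.0); robot.line_to(up,velocity=.25)
E
python3 - <<'E'
from h import *
print([ (k,f,[ik(gp(k)[0]+[0,0,z],ori(gp(k)[1],A,f)) is not None for z in(0,.085)]) for k in(1,2,3) for f in(0,1)])
robot.move_to([.35,.1,.28],ori(20,0,1)); log()
pick(1); inspect('i1.png')
E
```

```text
[(1, 0, [True, True]), (1, 1, [True, True]), (2, 0, [True, True]), (2, 1, [True, True]), (3, 0, [True, True]), (3, 1, [True, True])]
2.92 [0.35  0.099 0.28 ] gap 1.002 F [0.2 0.2 0.2]
4.86 down [0.407 0.212 0.037] gap 1.0 F [-0.2  0.3  0.5]
5.19 gripped [0.407 0.213 0.037] gap 0.74 F [0.7 1.  6. ]
5.77 up [0.406 0.211 0.12 ] gap 0.736 F [-0.6  0.1 -3.2]
8.01 insp [0.45 0.12 0.3 ] gap 0.735 F [ 0.3 -0.  -2. ]
```

View pics/i1.png

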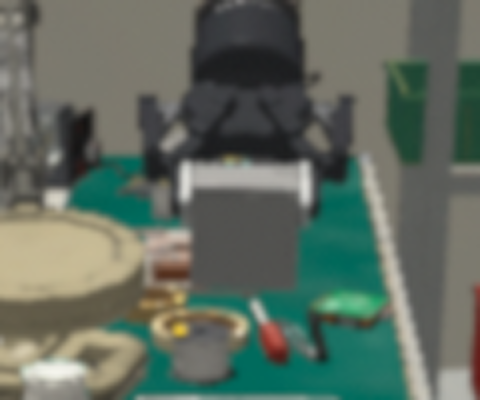

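Module 1, held at crop centre (245,240), shows a plain flush square underside, so it is filled. I put it back and check module 2.

Run:
```python
from h import *
back(1); pick(2); inspect('i2.png')
```

```text
11.22 back [0.406 0.211 0.037] gap 0.736 F [-0.3 -0.8  5.1]
13.43 down [0.499 0.268 0.037] gap 0.996 F [-1.1 -0.8  1.2]
13.77 gripped [0.5   0.268 0.037] gap 0.737 F [1.2 0.9 4.5]
14.34 up [0.499 0.267 0.12 ] gap 0.741 F [ 0.3 -0.1 -3. ]
16.33 insp [0.45 0.12 0.3 ] gap 0.737 F [ 0.6 -0.5 -2.5]
```

View pics/i2.png

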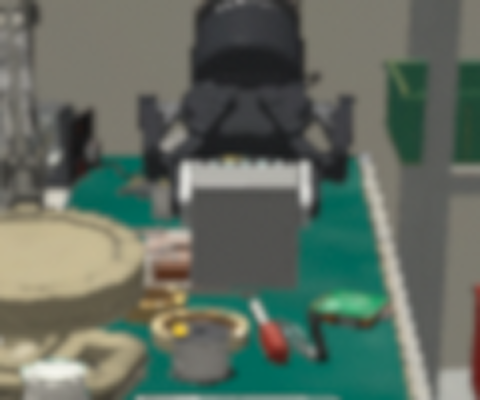

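Module 2 shows the same plain flush face, with its lit upper side as the band above. It is filled too, so I put it back and check module 3.

Run:
```python
from h import *
back(2); pick(3); inspect('i3.png')
```

```text
19.13 back [0.498 0.267 0.037] gap 0.732 F [0.6 0.3 5.8]
21.35 down [0.593 0.316 0.037] gap 1.0 F [ 0.4  0.3 -0.8]
21.68 gripped [0.593 0.317 0.038] gap 0.741 F [1.7 2.2 4.9]
22.26 up [0.592 0.316 0.12 ] gap 0.741 F [-0.2 -0.  -2.7]
24.18 insp [0.45 0.12 0.3 ] gap 0.733 F [ 0.3 -0.2 -1.8]
```

View pics/i3.png

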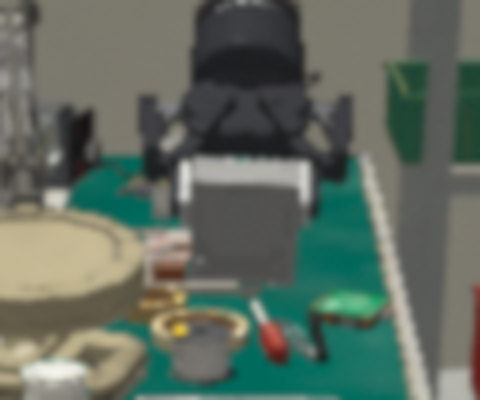

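Module 3 differs slightly: there is a lit strip near (215,283) that could be the lower inside wall of the cup. I'll compare all three with the contrast stretched.

Run:
```python
import cv2,numpy as np
o=[cv2.imread(f'pics/i{k}.png')[150:310,170:330] for k in(1,2,3)]
a=np.clip((np.hstack(o).astype(float)-50)*3.2,0,255).astype(np.uint8)
cv2.imwrite('pics/cmp.png',cv2.resize(a,None,fx=1.6,fy=1.6))
```

```text
(no output)
```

View pics/cmp.png

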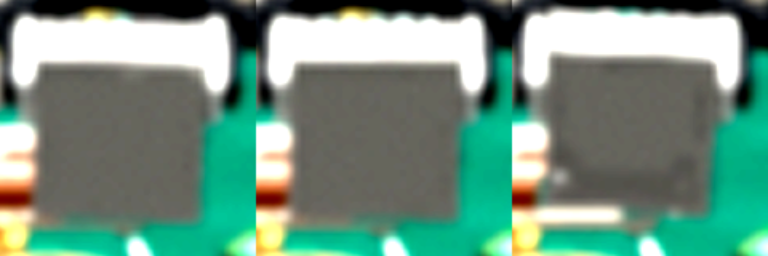

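The right-hand face (module 3) shows the inner walls of a cup, so module 3 is the empty one. I stand it on its side in the tray.

Run:
```python
from h import *
f=1; o=ori(-90,70,f)
robot.move_to([.40,-.03,.30],ori(-90,10,f)); log('via')
robot.move_to([.435,-.195,.12],o); log('above')
print(robot.line_to([.435,-.195,.043],velocity=.1,f_stop=6)); log('touch')
fingers.gripper_to(1.0)
p=np.array(robot.current_tool_pos()); p2=p+.10*np.array([0,.94,.342])
robot.line_to(p2,velocity=.2); robot.line_to(p2+[-.03,.03,.10],velocity=.25); log('out')
a=snap("top","t1.png")[170:260,250:350,::-1]; b=snap("side","s1.png")[150:240,220:320,::-1]
cv2.imwrite('pics/v2.png',cv2.resize(np.hstack([a,b]),None,fx=4,fy=4,interpolation=cv2.INTER_CUBIC))
```

```text
26.59 via [ 0.4  -0.03  0.3 ] gap 0.738 F [ 0.3 -0.8 -2.3]
27.68 above [ 0.437 -0.194  0.12 ] gap 0.737 F [-0.1 -0.2 -1.9]
True
28.42 touch [ 0.436 -0.194  0.044] gap 0.745 F [0.8 2.  4.1]
30.01 out [ 0.404 -0.071  0.176] gap 1.002 F [-0.2  0.2 -1.2]
```

View pics/v2.png

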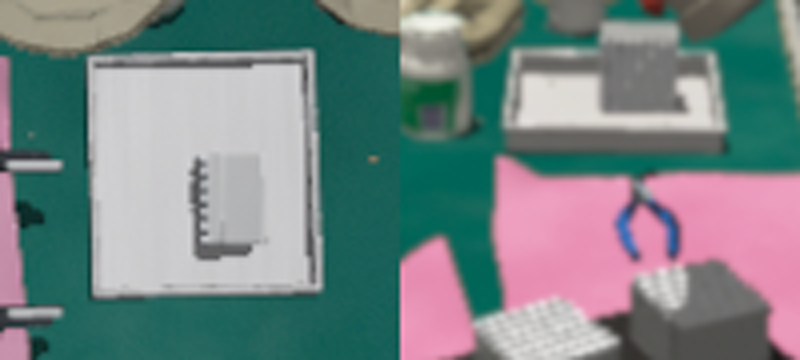

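The module stands on its side in the tray with its fins toward +y; its top face spans about (299–315.5, 208–231) in the top picture. Next I regrasp it and turn it another 90°.

Run:
```python
from h import *
a=at_z("top",299,208,.067);b=at_z("top",315.5,231,.067);c=(a+b)/2;print(a,b,c)
f=1; 
for ff in(0,1): print(ff,[None if q is None else np.round(q).astype(int).tolist() for q in (ik([c[0],c[1],.13],ori(-90,-40,ff)),ik([c[0],c[1],.045],ori(-90,-40,ff)),ik([c[0],c[1],.13],ori(-90,50,ff)),ik([c[0],c[1],.03],ori(-90,50,ff)))])
print(np.round(robot.current_joint_positions()))
```

```text
[ 0.46355913 -0.17581278  0.067     ] [ 0.3987984  -0.22063265  0.067     ] [ 0.43117877 -0.19822272  0.067     ]
0 [[9, 45, 54, 93, -50, 101, 75], [15, 48, 43, 96, -50, 91, 77], [-60, 39, 65, 122, 23, 42, -18], [-58, 58, 64, 123, 0, 30, -7]]
1 [[4, 50, 64, 94, -55, 108, -100], [4, 60, 64, 96, -62, 105, -94], [-53, 32, 54, 121, 34, 47, 151], [-48, 45, 47, 123, 32, 35, 144]]
[-73.  44.  52. 117.  32.  69. 139.]
```

Run:
```python
from h import *
f=0; x,y=.4325,-.1982
robot.move_to([.40,-.12,.26],ori(-90,-10,f)); log('via')
robot.move_to([x,y-.005,.14],ori(-90,-40,f)); log('above')
print(robot.line_to([x,y-.005,.045],velocity=.12,f_stop=10)); log('down')
fingers.gripper_to(0.0,60); log('grip')
robot.line_to([x,y-.005,.14],velocity=.2); log('up')
im=snap("side","s2.png"); im2=snap("top","t2.png")
cv2.imwrite('pics/v3.png',cv2.resize(np.hstack([im2[150:260,240:360,::-1],im[110:220,200:320,::-1]]),None,fx=3,fy=3,interpolation=cv2.INTER_CUBIC))
```

```text
31.74 via [ 0.4   -0.119  0.259] gap 0.995 F [-1.2  0.3 -1. ]
32.58 above [ 0.433 -0.202  0.14 ] gap 0.999 F [ 0.5 -0.1  0.9]
False
33.52 down [ 0.433 -0.204  0.045] gap 1.002 F [-0.2 -0.7  0.5]
33.85 grip [ 0.433 -0.204  0.046] gap 0.744 F [ 0.3 -2.4  4.9]
34.48 up [ 0.432 -0.203  0.139] gap 0.744 F [-0.4  0.7 -1.7]
```

View pics/v3.png

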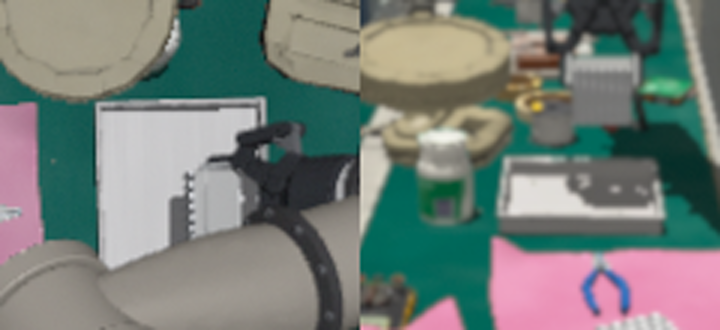

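The module is held upright above the tray with its fins toward the camera, about (600,90) in the right half. I now turn it to cup-up and set it down.

Run:
```python
from h import *
f=0; x,y=.4325,-.195
robot.move_to([.42,-.17,.22],ori(-90,5,f)); log('mid')
robot.move_to([x,y+.010,.12],ori(-90,50,f)); log('above')
print(robot.line_to([x,y+.010,.026],velocity=.08,f_stop=6)); log('touch')
fingers.gripper_to(1.0); robot.pause(.2)
p=np.array(robot.current_tool_pos()); t=Rt(-90,50)[:,2]
robot.line_to(p-.11*t,velocity=.2); robot.line_to(p-.11*t+[-.04,.03,.1],velocity=.25); log('out')
a=snap("top","t3.png"); b=snap("side","s3.png")
cv2.imwrite('pics/v4.png',cv2.resize(np.vstack([a[120:280,100:400,::-1],b[130:290,130:430,::-1]]),None,fx=1.85,fy=1.85,interpolation=cv2.INTER_CUBIC))
```

```text
35.58 mid [ 0.419 -0.17   0.219] gap 0.738 F [-0.4 -0.5 -2.8]
36.37 above [ 0.433 -0.186  0.121] gap 0.74 F [ 0.7 -1.3 -1.4]
True
37.43 touch [ 0.432 -0.185  0.029] gap 0.744 F [0.3 1.5 4.4]
39.29 out [ 0.391 -0.071  0.197] gap 0.998 F [-0.2 -0.1 -0.8]
```

View pics/v4.png

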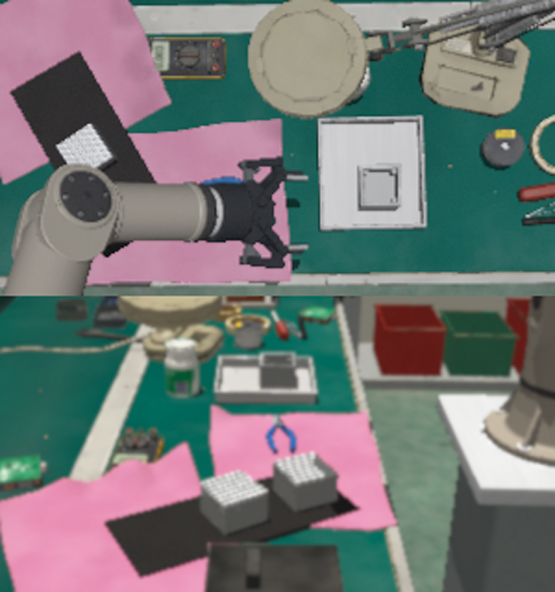

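The cup lies open side up and flat in the tray at (380,187). The two filled modules are on the mat and the other things have not moved.

```bash
python3 -c "
from h import *
print(workorder.close_job())"
```

```text
the job is handed in; nothing more can be done
None
```

The empty module (the far one, at spot_3) now lies flat on its fins in the reject tray with its cup facing up, the two filled modules are back on the mat, and the job was handed in at about 39 s.

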